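# Return three meters to their own calibration cradles

## Task

The three handheld meters were put back on each other's cradles. Sort them out so that each lies face up, lengthwise and centred on the cradle of its own colour, parking one of them on the empty grey cradle on the way. Set every meter down rather than dropping it, never on top of another meter, and leave the solder spool, the flux tin and the brass weight where they stand.

Things in the scene. Friction and masses are not known exactly. Their poses are not given: they have to be found in the camera images.
- yellow_meter_center (a point): The yellow handheld meter, loose: a yellow block 115 (its x) by 54 (its y) by 38 mm (its z, up), with a display on top towards its +x end and a black round dial in the middle, both nearly flush. 175 to 350 g. This point is its centre, 19 mm above its underside; grip it across the 54 mm width. It starts lying on a cradle that is not its own, roughly lengthwise.
- red_meter_center (a point): The red handheld meter, loose: a red block 115 (its x) by 54 (its y) by 38 mm (its z, up), with a display on top towards its +x end and a black round dial in the middle, both nearly flush. 175 to 350 g. This point is its centre, 19 mm above its underside; grip it across the 54 mm width. It starts lying on a cradle that is not its own, roughly lengthwise.
- blue_meter_center (a point): The blue handheld meter, loose: a blue block 115 (its x) by 54 (its y) by 38 mm (its z, up), with a display on top towards its +x end and a black round dial in the middle, both nearly flush. 175 to 350 g. This point is its centre, 19 mm above its underside; grip it across the 54 mm width. It starts lying on a cradle that is not its own, roughly lengthwise.
- yellow_cradle_top (a point): The yellow cradle, fixed to the bench: a flat yellow plate, 130 (its x) by 90 (its y) mm and 8 mm thick, without a rim, with a dark inlay of 122 by 58 mm and three small brass contacts at its +x end, all flush. This point is the centre of its top face, 8 mm above the bench; z is up. The yellow meter belongs here; another one lies on it at the start.
- red_cradle_top (a point): The red cradle, fixed to the bench: a flat red plate, 130 (its x) by 90 (its y) mm and 8 mm thick, without a rim, with a dark inlay of 122 by 58 mm and three small brass contacts at its +x end, all flush. This point is the centre of its top face, 8 mm above the bench; z is up. The red meter belongs here; another one lies on it at the start.
- blue_cradle_top (a point): The blue cradle, fixed to the bench: a flat blue plate, 130 (its x) by 90 (its y) mm and 8 mm thick, without a rim, with a dark inlay of 122 by 58 mm and three small brass contacts at its +x end, all flush. This point is the centre of its top face, 8 mm above the bench; z is up. The blue meter belongs here; another one lies on it at the start.
- grey_cradle_top (a point): The grey cradle, fixed to the bench: a flat grey plate, 130 (its x) by 90 (its y) mm and 8 mm thick, without a rim, with a dark inlay of 122 by 58 mm and three small brass contacts at its +x end, all flush. This point is the centre of its top face, 8 mm above the bench; z is up. No meter belongs here: it is empty at the start and free for parking.
- solder_spool_center (a point): Bystander, loose: solder spool standing upright, white flanges and silvery wire, 56 mm diameter, 43 mm high. This point is its centre, 21.5 mm above the bench.
- flux_tin_center (a point): Bystander, loose: copper-coloured flux tin with a green lid, 38 mm diameter, 28 mm high. This point is its centre, 14 mm above the bench.
- brass_weight_center (a point): Bystander, loose: brass weight with a knob on top, 30 mm diameter, 38 mm high. This point is its centre, 19 mm above the bench.

How it is judged:
On the way:
1. one meter lies on the grey cradle, let go (((horizontal distance between yellow_meter_center and grey_cradle_top below 0.035 m and z of yellow_meter_center in the frame of grey_cradle_top below 0.023 m and angle between yellow_meter_center's own z axis and vertical below 0.1 rad and contact force between the fingers and yellow_meter below 0.1 N) or (horizontal distance between red_meter_center and grey_cradle_top below 0.035 m and z of red_meter_center in the frame of grey_cradle_top below 0.023 m and angle between red_meter_center's own z axis and vertical below 0.1 rad and contact force between the fingers and red_meter below 0.1 N) or (horizontal distance between blue_meter_center and grey_cradle_top below 0.035 m and z of blue_meter_center in the frame of grey_cradle_top below 0.023 m and angle between blue_meter_center's own z axis and vertical below 0.1 rad and contact force between the fingers and blue_meter below 0.1 N))), for 0.2 s.
At the end, for the whole second after the job is handed in: Each meter lies face up (within 0.1 rad) on the cradle of its own colour, its centre within 15 mm of the cradle's centre seen from above, lengthwise along it within 0.2 rad (either way round), flat on the plate, at rest (horizontal distance between yellow_meter_center and yellow_cradle_top below 0.015 m and z of yellow_meter_center in the frame of yellow_cradle_top below 0.023 m and angle between each of yellow_meter_center, red_meter_center, blue_meter_center's own z axis and vertical below 0.1 rad and angle between the x axis of yellow_meter_center and the x axis of yellow_cradle_top, either way round below 0.2 rad and linear speed of each of yellow_meter, red_meter, blue_meter below 0.02 m/s and angular speed of each of yellow_meter, red_meter, blue_meter below 0.2 rad/s and horizontal distance between red_meter_center and red_cradle_top below 0.015 m and z of red_meter_center in the frame of red_cradle_top below 0.023 m and angle between the x axis of red_meter_center and the x axis of red_cradle_top, either way round below 0.2 rad and horizontal distance between blue_meter_center and blue_cradle_top below 0.015 m and z of blue_meter_center in the frame of blue_cradle_top below 0.023 m and angle between the x axis of blue_meter_center and the x axis of blue_cradle_top, either way round below 0.2 rad); the robot touches nothing.
It fails at once if a meter is let go or dropped more than 30 mm above where it would rest on a cradle, or left on top of another ((height (world z) of yellow_meter_center above 0.057 m and contact force between the fingers and yellow_meter below 0.05 N) or (height (world z) of red_meter_center above 0.057 m and contact force between the fingers and red_meter below 0.05 N) or (height (world z) of blue_meter_center above 0.057 m and contact force between the fingers and blue_meter below 0.05 N)).
It fails at once if the spool, the tin or the weight is moved more than 20 mm (distance of any of solder_spool_center, flux_tin_center, brass_weight_center from where it was at the start of the episode above 0.02 m).
It also fails if it takes over 112 s, if anything falls off the work surface, if the arm or the gripper's body presses on something with over 40 N, if the wrist force passes 120 N, or if a joint passes its speed limit or range.

## Robot

A 7-joint arm with a two-finger parallel gripper is mounted at the origin on the work surface. World frame = base frame: x ahead of the robot, y to its left, z up, the work surface at z = 0. Lengths are in m, angles in rad, forces in N, time in s.
With the tool pointing down it reaches from about 0.425 to 1.025 m from the base axis. Payload 9.4 kg.
Tool frame: the origin (TCP) lies on the centre line of the jaws, within the pads' length; the fingertips stand 19 mm ahead of it and the grasp point (between the pads) is the TCP (arm.tcp_to_tips is the distance from the TCP to the fingertips, in m); z points along the fingers, y is the line along which they close (so a half turn about z gives the same grasp; the last joint's range is limited). The gripper opens to 93 mm and grips with 3 to 60 N. Pads are 15 mm wide; open, the fingers measure 128 mm over their backs; the gripper's body (75 mm by 188 mm) begins 65 mm behind the grasp point.
Start: joints at [-1.181, 0.599, -0.003, 1.599, 0.002, 0.943, -0.08], TCP at [0.326, 0.647, 0.217] pointing down, gripper open.
Joint ranges: [-2.57, 2.57], [-0.35, 1.97], [-1.29, 1.29], [0.11, 2.56], [-1.05, 4.19], [0.11, 1.86], [-2.63, 2.63]. Speed limits (rad/s): [2.22, 2.22, 3.01, 3.01, 3.14, 3.14, 3.14].

## Interface

Orientations are given as a rotation vector (axis times angle).
In Python, from station import arm, imaging, ticket gives the robot as it stands.
- The arm moves only by the tool apply_moves, never from a script. Its argument "rows" is text: rows parted by semicolons, each of 7 numbers parted by spaces: the shift along the world's x, y, z in mm, then the turn, a rotation vector about the world's x, y, z in degrees, then the finger opening in mm, from 0 to 93. A call has 1 to 10 rows; each row shifts and turns the commanded pose from where the row before left it; what a row does not reach is not made up. A row lasts 1/10 s, in which the tool goes at most 50 mm and 8.59 degrees, less where a joint would pass 70% of its speed; a pose out of reach is approached as far as the arm can. A call is refused whole if a number of a shift passes 50 or a number of a turn 8.59, either way. A call with a gripper value outside its range is refused whole. The fingers move at their own pace and stop on an object; "force" is the grip in N (left out, the last holds). Time passes only in rows, so rows that do not move let the fingers close. It gives the time, the measured TCP pose, the force, the opening and the grip force at its end, in the units of the state.
- arm.state(): the state, without advancing time (a new reading comes with each control period).
- imaging.camera(name): name is "scene" or "top" or "wrist"; returns the picture (400x640x3 uint8, red, green, blue); there is no depth.
- imaging.calibration(name): a dict with "K" (3x3 intrinsics, pixels), "extrinsics" (4x4, takes a point from world to camera coordinates). Camera axes: x right, y down, z forward; pixel columns grow to the right and rows downward; lengths in m; the calibration is good to about 2 mm. A picture is of the moment at which its call begins: read the wrist's pose just before it. calibration takes no time and is no camera call; for the wrist camera it gives the pose at the moment of the call.
- ticket.sign_off(): hands the job in; it is judged then, once.
The state is a dict: "time_s": time; "qpos": joint angles; "joint_vel": joint speeds; "effort": joint torques, N m; "tool_pos": TCP position; "orientation": TCP orientation; "force": force on the tool from outside, world axes, zero at the start; "moment": the same for the moment, N m; "opening": finger opening in m; "grasp_force": force on a finger pad.
Only numpy, scipy, OpenCV 4.12 (cv2) and the standard library are available. Lean on these libraries where they do the work, as an engineer would, in place of code of your own. Each camera call takes 0.05 s, during which the arm holds its last target. There are 200 camera calls.

## Working session

There is one attempt and no reset: what is moved stays moved. The work goes in short steps, Python scripts to look and compute and a tool call to move; the robot and the scene stay as the last step left them, time stands still between calls to the robot, and variables do not carry over. Pictures are saved under pics/ and viewed, at most 14 in all, crops included, and the job is handed in when it is done.

Besides the shell and the picture viewer there is one more tool, called after "Call:" as name(argument=value, ...) on one line, values as JSON. apply_moves: Moves the arm, as the interface text tells. Its arguments: {"type":"object","properties":{"rows":{"type":"string"},"force":{"type":"number"}},"required":["rows"]}

```bash
mkdir -p pics; python3 - <<'E'
from station import arm, imaging
import cv2
s=arm.state();print(s)
for n in ("top","scene"):
    im=imaging.camera(n);cv2.imwrite(f"pics/{n}0.png",im[:,:,::-1]);c=imaging.calibration(n);print(n,c)
E
```

```text
{'time_s': 0.0, 'qpos': array([-1.18068456,  0.60013891, -0.00253613,  1.60011037,  0.00182407,
        0.9429148 , -0.07980875]), 'joint_vel': array([ 0.00033021,  0.00173196, -0.00045996,  0.00049109,  0.00086118,
        0.00132612, -0.00020644]), 'effort': array([-3.44526343e-04, -7.65096831e+01,  1.49735592e+00, -2.52369726e+01,
       -5.24017552e-02,  1.67495012e-02,  1.54179788e-04]), 'tool_pos': array([0.32608705, 0.64698228, 0.2165571 ]), 'orientation': array([-7.26491735e-01, -3.05623331e+00,  2.44583358e-03]), 'force': array([-0.21838211, -0.38517202, -0.19588881]), 'moment': array([ 0.04087849,  0.00244559, -0.00221848]), 'grasp_force': 0.0, 'opening': 0.09303173773854706}
top {'K': array([[492.22517152,   0.        , 315.172307  ],
       [  0.        , 492.22517152, 196.85394956],
       [  0.        ,   0.        ,   1.        ]]), 'extrinsics': array([[-0.00346591, -0.99960535, -0.02787708,  0.0196041 ],
       [-0.98994263,  0.00737236, -0.14127717,  0.55637827],
       [ 0.14142694,  0.02710706, -0.9895775 ,  1.10787355],
       [ 0.        ,  0.        ,  0.        ,  1.        ]])}
scene {'K': array([[465.63792058,   0.        , 303.50132251],
       [  0.        , 465.63792058, 201.35781643],
       [  0.        ,   0.        ,   1.        ]]), 'extrinsics': array([[ 0.80884081,  0.58801814,  0.00334698, -0.44972239],
       [ 0.38338416, -0.52302631, -0.76122274, -0.14331731],
       [-0.44586222,  0.6169912 , -0.64848187,  1.09565411],
       [ 0.        ,  0.        ,  0.        ,  1.        ]])}
```

View pics/top0.png

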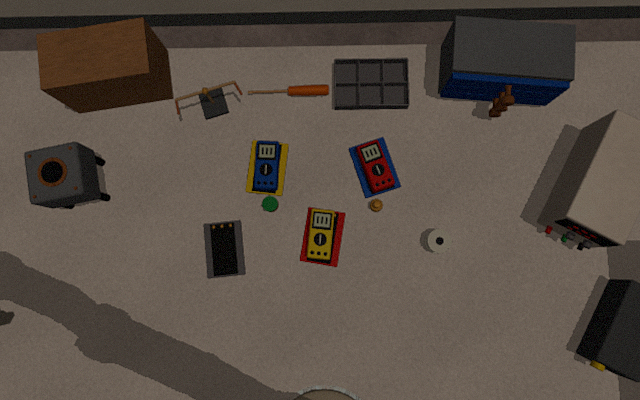

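View pics/scene0.png

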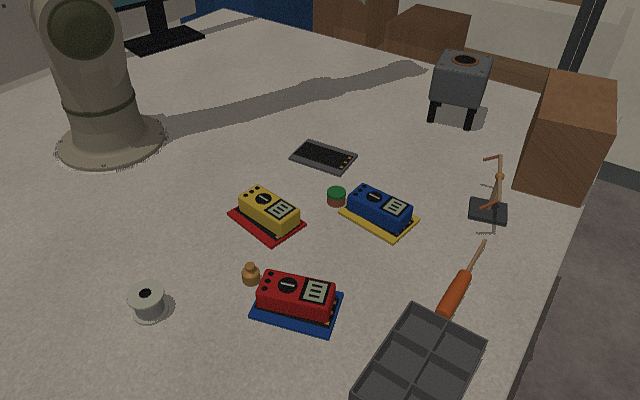

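The top view shows blue on the yellow cradle (267,167), red on the blue cradle (375,167), yellow on the red cradle (321,237), and the grey cradle empty (224,248). The tin is at (270,204), the weight at (376,205) and the spool at (436,240).

```bash
cat > h.py <<'E'
import numpy as np, cv2
from station import arm, imaging
from scipy.spatial.transform import Rotation as Ro
def ray(px,z,c):
    px=np.atleast_2d(px).astype(float); E=c["extrinsics"];R,t=E[:3,:3],E[:3,3];C=-R.T@t
    d=np.c_[px,np.ones(len(px))]@np.linalg.inv(c["K"]).T@R
    return C+d*((z-C[2])/d[:,2])[:,None]
def mask(im,col):
    h,s,v=cv2.split(cv2.cvtColor(im,cv2.COLOR_RGB2HSV)); sat=(s>130)&(v>50)
    return {"red":sat&((h<6)|(h>172)),"yellow":sat&(h>20)&(h<33),"blue":sat&(h>100)&(h<125)}[col]
def rect(pts):  # world xy -> centre, yaw of the long axis (deg in -90..90), sides mm
    (cx,cy),(w,h),a=cv2.minAreaRect((np.array(pts)[:,:2]*1000).astype(np.float32))
    if w<h: w,h,a=h,w,a+90
    return np.round([cx,cy,(a+90)%180-90,w,h],1)
E
python3 - <<'E'
from h import *
im=imaging.camera("top");c=imaging.calibration("top")
roi=np.zeros(im.shape[:2],bool);roi[125:285,190:420]=1
meter={"yellow":(321,237),"red":(375,167),"blue":(267,167)}
crad={"yellow":meter["blue"],"red":meter["yellow"],"blue":meter["red"]}
yy,xx=np.mgrid[:400,:640]
for d,z in((meter,.046),(crad,.008)):
  for k,p in d.items():
    m=mask(im,k)&roi&(np.hypot(xx-p[0],yy-p[1])<38)
    m=cv2.morphologyEx(m.astype(np.uint8),cv2.MORPH_OPEN,np.ones((2,2)))
    q=np.argwhere(m)[:,::-1]; print(k,z,rect(ray(q,z,c)))
    if z>.04:
      g=im.max(2); b=((g<45)&(np.hypot(xx-p[0],yy-p[1]-2)<11)).astype(np.uint8)
      n,l,st,ce=cv2.connectedComponentsWithStats(b); i=1+st[1:,4].argmax(); print('  dial',st[i],ce[i],ray(ce[i],z,c)[0][:2]*1000)
g=cv2.cvtColor(im,cv2.COLOR_RGB2HSV)[:,:,2];m=((g<95)&(xx>190)&(xx<255)&(yy>212)&(yy<285)).astype(np.uint8)
n,l,st,ce=cv2.connectedComponentsWithStats(m);i=1+st[1:,4].argmax();print("grey",st[i],rect(ray(np.argwhere(l==i)[:,::-1],.008,c)))
for nme,p,z in(("tin",(270,204),.028),("weight",(376,205),.03),("spool",(437,240),.043)):print(nme,ray(p,z,c)[0]*1000)
cr=cv2.resize(im[125:285,195:405,::-1],None,fx=3.7,fy=3.7,interpolation=cv2.INTER_CUBIC);cv2.imwrite("pics/crop1.png",cr)
print(Ro.from_rotvec(arm.state()["orientation"]).as_matrix().round(3))
E
```

```text
yellow 0.046 [467.7   2.2  -6.1 113.3  52.9]
  dial [314 233  12  13 101] [319.58415842 239.        ] [458.0107438    6.63280401]
red 0.046 [ 626.6 -126.5   20.6  115.1   53.8]
  dial [372 164  12  12  95] [377.50526316 169.32631579] [ 619.27063115 -129.05451633]
blue 0.046 [631.9 129.   -2.4 111.   51.5]
  dial [259 163  13  13 105] [265.42857143 168.83809524] [622.80661909 132.84115637]
yellow 0.008 [631.6 132.7  -6.7 129.6  88.9]
red 0.008 [464.2  -1.2  -9.6 128.5  89.1]
blue 0.008 [ 629.8 -127.2   17.9  127.8   87.5]
grey [ 203  219   43   60 2140] [438.7 235.2   6.  132.2  93.6]
tin [541.94023808 123.46345843  28.        ]
weight [ 537.57701721 -125.35922392   30.        ]
spool [ 454.5545201  -261.10380838   43.        ]
[[-0.893  0.45  -0.   ]
 [ 0.45   0.893 -0.001]
 [-0.    -0.001 -1.   ]]
```

View pics/crop1.png

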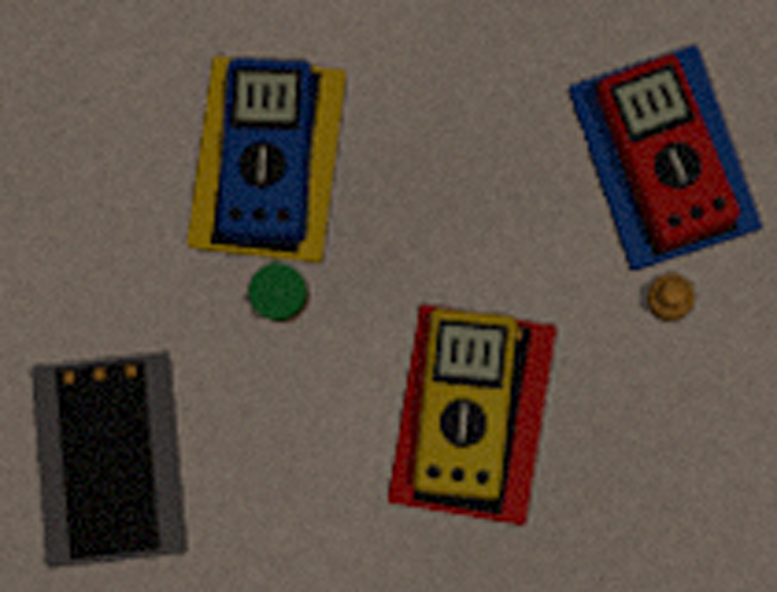

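The crop confirms the masks: the meter and cradle rectangles match their nominal sizes. I'll park blue on grey first, then move yellow, red and blue home.

Call:
apply_moves(rows="22 -37 0 0 0 1.7 93;22 -37 0 0 0 1.7 93;22 -37 0 0 0 1.7 93;22 -37 0 0 0 1.7 93;22 -37 0 0 0 1.7 93;22 -37 0 0 0 1.7 93;22 -37 0 0 0 1.7 93;22 -37 0 0 0 1.7 93;22 -37 -10 0 0 1.7 93;22 -37 -10 0 0 1.7 93", force=30)

```text
time_s: 1.15
tool_pos: [0.547, 0.2759, 0.1974]
orientation: [0.265, 3.13, 0.001]
force: [0.8, 0.7, -0.3]
opening: 0.0929
grasp_force: 0.0
```

Call:
apply_moves(rows="22 -37 -10 0 0 1.7 93;22 -37 -10 0 0 1.7 93;22 -37 -10 0 0 1.7 93;20 -37 -10 0 0 2.2 93;0 0 0 0 0 0 93;0 0 0 0 0 0 93;0 0 0 0 0 0 93")

```text
time_s: 1.85
tool_pos: [0.6318, 0.1307, 0.1574]
orientation: [-0.066, -3.141, -0.001]
force: [0.3, 0.8, 0.7]
opening: 0.0928
grasp_force: 0.0
```

```bash
cat >> h.py <<'E'
def st():
    s=arm.state();R=Ro.from_rotvec(s["orientation"]).as_matrix();y=R[:,1]
    print("t",round(s["time_s"],2),"pos",(s["tool_pos"]*1000).round(1),"yaw",round((np.degrees(np.arctan2(y[1],y[0])))%180-90,2),"tilt",R[:2,2].round(4),"open",round(s["opening"]*1000,1),"grip",round(float(s["grasp_force"]),1),"F",s["force"].round(1),"q7",s["qpos"][6].round(2))
E
python3 - <<'E'
from h import *
st();im=imaging.camera("wrist");c=imaging.calibration("wrist");cv2.imwrite("pics/w1.png",im[:,:,::-1]);
q=np.argwhere(mask(im,"blue"))[:,::-1];print(rect(ray(q,.046,c)))
E
```

```text
t 1.85 pos [631.8 130.7 157.4] yaw -2.39 tilt [-0.0004  0.0007] open 92.8 grip 0.0 F [0.3 0.8 0.7] q7 1.15
[628.5  25.8  87.  265.1 130.1]
```

View pics/w1.png

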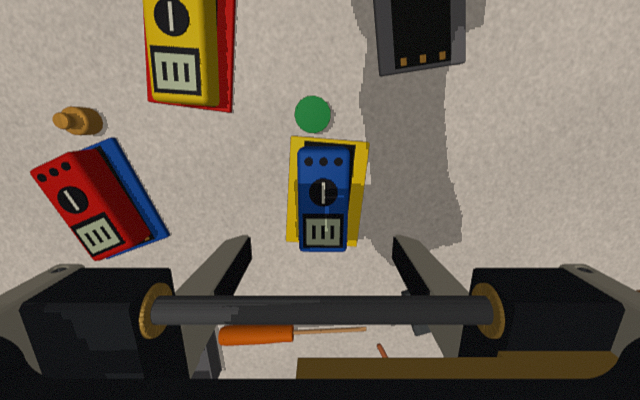

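The wrist view shows blue at (323,198) on the yellow plate, partly shaded, centred between the fingers.

```bash
python3 - <<'E'
from h import *
im=imaging.camera("wrist");c=imaging.calibration("wrist")
def big(m,z,x0,x1,y0,y1):
    r=np.zeros(m.shape,np.uint8);r[y0:y1,x0:x1]=m[y0:y1,x0:x1];r=cv2.morphologyEx(r,cv2.MORPH_OPEN,np.ones((3,3)))
    print(rect(ray(np.argwhere(r)[:,::-1],z,c)))
h,s,v=cv2.split(cv2.cvtColor(im,cv2.COLOR_RGB2HSV))
big(mask(im,"blue")|((h>100)&(h<125)&(s>120)),.046,270,385,130,262)
big(mask(im,"yellow"),.008,270,385,130,262)
E
```

```text
[632.  132.   -2.9 115.   52.9]
[633.7 134.5  -7.1 128.7  89.2]
```

Call:
apply_moves(rows="0 1 -25 0 0 -0.5 93;0 0 -30 0 0 0 93;0 0 -30 0 0 0 93;0 0 -25 0 0 0 93;0 0 -10 0 0 0 93;0 0 -5 0 0 0 93;0 0 0 0 0 0 93;0 0 0 0 0 0 93")

```text
time_s: 2.75
tool_pos: [0.6329, 0.1308, 0.0336]
orientation: [0.08, 3.139, 0.001]
force: [-0.7, -0.2, -0.3]
opening: 0.0929
grasp_force: 0.0
```

Call:
apply_moves(rows="0 0 0 0 0 0 40;0 0 0 0 0 0 40;0 0 0 0 0 0 40;0 0 0 0 0 0 40;0 0 0 0 0 0 40;0 0 0 0 0 0 40;0 0 0 0 0 0 40;0 0 0 0 0 0 40;0 0 0 0 0 0 40;0 0 0 0 0 0 40")

```text
time_s: 3.75
tool_pos: [0.6324, 0.1307, 0.0325]
orientation: [0.08, 3.14, 0.0]
force: [0.1, 2.0, 1.9]
opening: 0.0536
grasp_force: 30.0
```

```bash
python3 -c "
from h import *;st()"
```

```text
t 3.75 pos [632.4 130.7  32.5] yaw -2.93 tilt [0.0004 0.0003] open 53.6 grip 30.0 F [0.1 2.  1.9] q7 1.11
```

Call:
apply_moves(rows="0 0 10 0 0 0 40;0 0 25 0 0 0 40;0 0 30 0 0 0 40;-14 7 25 0 0 1 40;-30 16 0 0 0 2 40;-40 22 0 0 0 2 40;-40 22 0 0 0 2 40;-40 21 0 0 0 2 40;-20 11 0 0 0 0 40;-9 5 0 0 0 0 40")

```text
time_s: 4.75
tool_pos: [0.4369, 0.2351, 0.1228]
orientation: [0.17, -3.136, 0.001]
force: [-0.3, -0.2, -3.4]
opening: 0.0538
grasp_force: 30.0
```

Call:
apply_moves(rows="0 0 0 0 0 0 40;0 0 0 0 0 0 40;0 0 -20 0 0 0 40;0 0 -30 0 0 0 40;0 0 -20 0 0 0 40;0 0 -10 0 0 0 40;0 0 -5 0 0 0 40;0 0 -4 0 0 0 40;0 0 0 0 0 0 40;0 0 0 0 0 0 40")

```text
time_s: 5.75
tool_pos: [0.4397, 0.2345, 0.034]
orientation: [-0.166, 3.136, 0.001]
force: [-0.1, -1.1, -3.4]
opening: 0.054
grasp_force: 30.0
```

```bash
python3 -c "
from h import *;st()"
```

```text
t 5.75 pos [439.7 234.5  34. ] yaw 6.05 tilt [0.0009 0.0005] open 54.0 grip 30.0 F [-0.1 -1.1 -3.4] q7 0.9
```

Call:
apply_moves(rows="0 0 -1 0 0 0 40;0 0 -1 0 0 0 40;0 0 0 0 0 0 40;0 0 0 0 0 0 40")

```text
time_s: 6.15
tool_pos: [0.4396, 0.2346, 0.0324]
orientation: [-0.166, 3.136, 0.001]
force: [-0.2, -0.6, 8.8]
opening: 0.0537
grasp_force: 30.0
```

Call:
apply_moves(rows="0 0 0 0 0 0 60;0 0 0 0 0 0 93;0 0 0 0 0 0 93;0 0 0 0 0 0 93;0 0 0 0 0 0 93;0 0 0 0 0 0 93;0 0 10 0 0 0 93;0 0 25 0 0 0 93;0 0 35 0 0 0 93;0 0 35 0 0 0 93")

```text
time_s: 7.15
tool_pos: [0.4388, 0.2342, 0.138]
orientation: [0.166, -3.136, 0.001]
force: [0.4, 0.2, -0.1]
opening: 0.0932
grasp_force: 0.0
```

Call:
apply_moves(rows="0 -35 20 0 0 -2 93;5 -45 0 0 0 -2 93;5 -45 0 0 0 -2 93;5 -45 0 0 0 -2 93;5 -35 0 0 0 -2 93;5 -20 0 0 0 -2 93;3 -7 0 0 0 0 93;0 0 0 0 0 0 93;0 0 0 0 0 0 93;0 0 0 0 0 0 93")

```text
time_s: 8.15
tool_pos: [0.4671, 0.0039, 0.1565]
orientation: [-0.159, -3.137, -0.001]
force: [0.2, -0.8, 0.1]
opening: 0.0926
grasp_force: 0.0
```

```bash
python3 - <<'E'
from h import *
st();im=imaging.camera("wrist");c=imaging.calibration("wrist");cv2.imwrite("pics/w2.png",im[:,:,::-1])
E
```

```text
t 8.15 pos [467.1   3.9 156.5] yaw -5.79 tilt [-0.0001  0.0005] open 92.6 grip 0.0 F [ 0.2 -0.8  0.1] q7 1.25
```

View pics/w2.png

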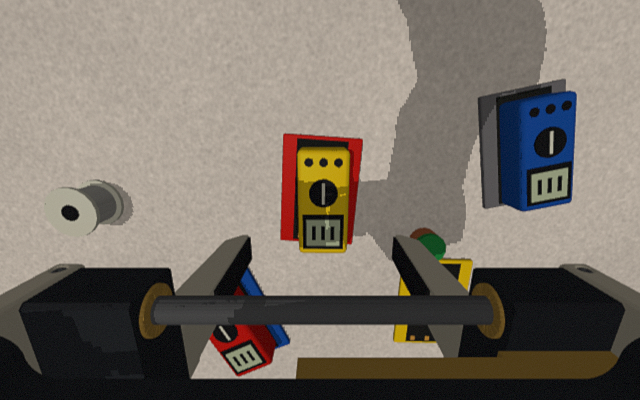

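Blue lies on the grey plate (537,150). Yellow is centred at (323,198) on the red plate.

```bash
cat >> h.py <<'E'
def big(im,c,cols,z,x0=265,x1=390,y0=115,y1=265):
    m=np.zeros((400,640),bool)
    for k in cols.split(): m|=mask(im,k)
    r=np.zeros(m.shape,np.uint8);r[y0:y1,x0:x1]=m[y0:y1,x0:x1];r=cv2.morphologyEx(r,cv2.MORPH_OPEN,np.ones((3,3)))
    n,l,s,_=cv2.connectedComponentsWithStats(r); keep=np.isin(l,[i for i in range(1,n) if s[i,4]>60])
    print(cols,z,rect(ray(np.argwhere(keep)[:,::-1],z,c)))
E
python3 - <<'E'
from h import *
im=imaging.camera("wrist");c=imaging.calibration("wrist")
big(im,c,"yellow",.046);big(im,c,"red",.008)
E
```

```text
yellow 0.046 [468.1   4.1  -6.2 114.7  53. ]
red 0.008 [ 4.654e+02  4.000e-01 -9.500e+00  1.285e+02  8.910e+01]
```

Now descend on yellow from (467, 4, 156.5) to z=32.

Call:
apply_moves(rows="1 0 -25 0 0 -0.4 93;0 0 -30 0 0 0 93;0 0 -30 0 0 0 93;0 0 -25 0 0 0 93;0 0 -10 0 0 0 93;0 0 -4 0 0 0 93;0 0 0 0 0 0 93;0 0 0 0 0 0 93")

```text
time_s: 9.05
tool_pos: [0.4687, 0.0025, 0.0333]
orientation: [0.174, 3.136, 0.0]
force: [-0.9, 0.1, -0.5]
opening: 0.093
grasp_force: 0.0
```

Call:
apply_moves(rows="0 0 0 0 0 0 40;0 0 0 0 0 0 40;0 0 0 0 0 0 40;0 0 0 0 0 0 40;0 0 0 0 0 0 40;0 0 0 0 0 0 40;0 0 0 0 0 0 40;0 0 0 0 0 0 40;0 0 0 0 0 0 40;0 0 0 0 0 0 40")

```text
time_s: 10.05
tool_pos: [0.4685, 0.0027, 0.0325]
orientation: [0.173, 3.136, 0.001]
force: [0.4, 2.8, 4.7]
opening: 0.0536
grasp_force: 30.0
```

```bash
python3 -c "
from h import *;st()"
```

```text
t 10.05 pos [468.5   2.7  32.5] yaw -6.33 tilt [0.0005 0.0003] open 53.6 grip 30.0 F [0.4 2.8 4.7] q7 1.2
```

Call:
apply_moves(rows="0 0 10 0 0 0 40;0 0 25 0 0 0 40;0 0 30 0 0 0 40;10 8 25 0 0 -0.6 40;25 20 0 0 0 0 40;35 28 0 0 0 0 40;35 28 0 0 0 0 40;30 24 0 0 0 0 40;20 16 0 0 0 0 40;9 7 0 0 0 0 40")

```text
time_s: 11.05
tool_pos: [0.6332, 0.135, 0.1224]
orientation: [-0.188, -3.136, -0.001]
force: [0.1, 0.2, -2.5]
opening: 0.0538
grasp_force: 30.0
```

Call:
apply_moves(rows="0 0 0 0 0 0 40;0 0 0 0 0 0 40;0 0 -20 0 0 0 40;0 0 -30 0 0 0 40;0 0 -20 0 0 0 40;0 0 -10 0 0 0 40;0 0 -5 0 0 0 40;0 0 -4 0 0 0 40;0 0 0 0 0 0 40;0 0 0 0 0 0 40")

```text
time_s: 12.05
tool_pos: [0.6327, 0.1335, 0.0342]
orientation: [0.19, 3.135, 0.001]
force: [0.3, -1.0, -2.9]
opening: 0.0536
grasp_force: 30.0
```

```bash
python3 -c "
from h import *;st()"
```

```text
t 12.05 pos [632.7 133.5  34.2] yaw -6.95 tilt [0.0011 0.0003] open 53.6 grip 30.0 F [ 0.3 -1.  -2.9] q7 1.07
```

Call:
apply_moves(rows="0 0 -1 0 0 0 40;0 0 -1 0 0 0 40;0 0 0 0 0 0 40;0 0 0 0 0 0 40")

```text
time_s: 12.45
tool_pos: [0.6327, 0.1335, 0.0326]
orientation: [0.19, 3.135, 0.0]
force: [-2.2, -1.2, 6.7]
opening: 0.0539
grasp_force: 30.0
```

Call:
apply_moves(rows="0 0 0 0 0 0 60;0 0 0 0 0 0 93;0 0 0 0 0 0 93;0 0 0 0 0 0 93;0 0 0 0 0 0 93;0 0 0 0 0 0 93;0 0 10 0 0 0 93;0 0 25 0 0 0 93;0 0 35 0 0 0 93;0 0 35 0 0 0 93")

```text
time_s: 13.45
tool_pos: [0.632, 0.1333, 0.1379]
orientation: [-0.19, -3.135, 0.0]
force: [-0.6, 0.5, -0.7]
opening: 0.0932
grasp_force: 0.0
```

Call:
apply_moves(rows="-6 -20 20 0 0 3 93;0 -40 0 0 0 4 93;0 -45 0 0 0 4 93;0 -45 0 0 0 4 93;0 -45 0 0 0 4 93;0 -35 0 0 0 4 93;0 -20 0 0 0 4.5 93;0 -10 0 0 0 0 93;0 0 0 0 0 0 93;0 0 0 0 0 0 93")

```text
time_s: 14.45
tool_pos: [0.6264, -0.125, 0.1567]
orientation: [-0.56, 3.091, 0.001]
force: [-0.1, 0.3, 0.2]
opening: 0.0932
grasp_force: 0.0
```

```bash
python3 - <<'E'
from h import *
st();im=imaging.camera("wrist");c=imaging.calibration("wrist");cv2.imwrite("pics/w3.png",im[:,:,::-1])
big(im,c,"red",.046);big(im,c,"blue",.008)
E
```

```text
t 14.45 pos [ 626.4 -125.   156.7] yaw 20.53 tilt [0.0004 0.0008] open 93.2 grip 0.0 F [-0.1  0.3  0.2] q7 1.86
red 0.046 [ 628.1 -126.3   20.5  114.6   52.8]
blue 0.008 [ 632.2 -125.7   18.1  128.    88.2]
```

View pics/w3.png

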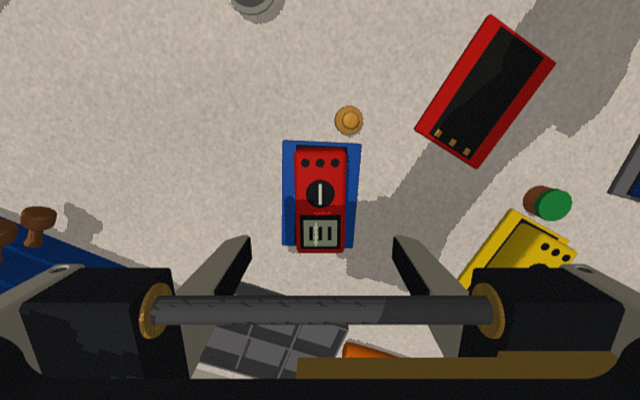

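Red is at (321,199) on the blue plate, the red cradle is empty at (485,90), and yellow appears flat on its own. Next I descend on red.

Call:
apply_moves(rows="2 -1 -25 0 0 0 93;0 0 -30 0 0 0 93;0 0 -30 0 0 0 93;0 0 -25 0 0 0 93;0 0 -10 0 0 0 93;0 0 -4 0 0 0 93;0 0 0 0 0 0 93;0 0 0 0 0 0 93")

```text
time_s: 15.3
tool_pos: [0.629, -0.1273, 0.0336]
orientation: [-0.56, 3.09, -0.001]
force: [0.1, -0.2, -0.2]
opening: 0.093
grasp_force: 0.0
```

Call:
apply_moves(rows="0 0 0 0 0 0 40;0 0 0 0 0 0 40;0 0 0 0 0 0 40;0 0 0 0 0 0 40;0 0 0 0 0 0 40;0 0 0 0 0 0 40;0 0 0 0 0 0 40;0 0 0 0 0 0 40;0 0 0 0 0 0 40;0 0 0 0 0 0 40")

```text
time_s: 16.3
tool_pos: [0.6282, -0.1274, 0.0325]
orientation: [0.561, -3.091, -0.0]
force: [-1.5, 1.7, 3.1]
opening: 0.0538
grasp_force: 30.0
```

```bash
python3 -c "
from h import *;st()"
```

```text
t 16.3 pos [ 628.2 -127.4   32.5] yaw 20.56 tilt [-0.0001  0.0002] open 53.8 grip 30.0 F [-1.5  1.7  3.1] q7 1.81
```

Call:
apply_moves(rows="0 0 10 0 0 0 40;0 0 25 0 0 0 40;0 0 30 0 0 0 40;-10 8 25 0 0 -3 40;-25 20 0 0 0 -5 40;-35 27 0 0 0 -6 40;-35 27 0 0 0 -6 40;-30 23 0 0 0 -5 40;-20 16 0 0 0 -4 40;-8 6 0 0 0 -1 40")

```text
time_s: 17.3
tool_pos: [0.4631, 0.0008, 0.1229]
orientation: [-0.258, -3.13, 0.0]
force: [0.2, -0.2, -3.4]
opening: 0.0536
grasp_force: 30.0
```

Call:
apply_moves(rows="0 0 0 0 0 0 40;0 0 0 0 0 0 40;0 0 -20 0 0 0 40;0 0 -30 0 0 0 40;0 0 -20 0 0 0 40;0 0 -10 0 0 0 40;0 0 -5 0 0 0 40;0 0 -4 0 0 0 40;0 0 0 0 0 0 40;0 0 0 0 0 0 40")

```text
time_s: 18.3
tool_pos: [0.4657, -0.0006, 0.034]
orientation: [0.259, 3.13, 0.0]
force: [-0.7, -0.8, -2.1]
opening: 0.054
grasp_force: 30.0
```

```bash
python3 -c "
from h import *;st()"
```

```text
t 18.3 pos [465.7  -0.6  34. ] yaw -9.45 tilt [0.0011 0.0001] open 54.0 grip 30.0 F [-0.7 -0.8 -2.1] q7 1.2
```

Call:
apply_moves(rows="0 0 -1 0 0 0 40;0 0 -1 0 0 0 40;0 0 0 0 0 0 40;0 0 0 0 0 0 40")

```text
time_s: 18.7
tool_pos: [0.4657, -0.0005, 0.0323]
orientation: [0.258, 3.129, 0.0]
force: [-1.6, -0.6, 10.0]
opening: 0.0539
grasp_force: 30.0
```

Call:
apply_moves(rows="0 0 0 0 0 0 60;0 0 0 0 0 0 93;0 0 0 0 0 0 93;0 0 0 0 0 0 93;0 0 0 0 0 0 93;0 0 0 0 0 0 93;0 0 10 0 0 0 93;0 0 25 0 0 0 93;0 0 35 0 0 0 93;0 0 35 0 0 0 93")

```text
time_s: 19.7
tool_pos: [0.4647, -0.0006, 0.138]
orientation: [-0.259, -3.13, 0.0]
force: [0.0, -0.3, -0.1]
opening: 0.0931
grasp_force: 0.0
```

Call:
apply_moves(rows="-3 30 20 0 0 2 93;-5 45 0 0 0 3 93;-5 45 0 0 0 3 93;-5 45 0 0 0 3 93;-5 40 0 0 0 3 93;-3 20 0 0 0 1.5 93;0 10 0 0 0 0 93;0 0 0 0 0 0 93;0 0 0 0 0 0 93;0 0 0 0 0 0 93")

```text
time_s: 20.7
tool_pos: [0.4396, 0.2327, 0.1565]
orientation: [0.162, -3.137, 0.001]
force: [0.3, -0.3, -0.3]
opening: 0.0926
grasp_force: 0.0
```

```bash
python3 - <<'E'
from h import *
st();im=imaging.camera("wrist");c=imaging.calibration("wrist")
big(im,c,"blue",.046)
E
```

```text
t 20.7 pos [439.6 232.7 156.5] yaw 5.91 tilt [ 0.     -0.0008] open 92.6 grip 0.0 F [ 0.3 -0.3 -0.3] q7 0.96
blue 0.046 [439.2 234.2   6.2 114.4  52.8]
```

Call:
apply_moves(rows="0 1 -25 0 0 0 93;0 0 -30 0 0 0 93;0 0 -30 0 0 0 93;0 0 -25 0 0 0 93;0 0 -10 0 0 0 93;0 0 -4 0 0 0 93;0 0 0 0 0 0 93;0 0 0 0 0 0 93")

```text
time_s: 21.55
tool_pos: [0.4398, 0.2355, 0.0333]
orientation: [-0.165, 3.136, 0.001]
force: [0.6, -0.5, 0.3]
opening: 0.0933
grasp_force: 0.0
```

Call:
apply_moves(rows="0 0 0 0 0 0 40;0 0 0 0 0 0 40;0 0 0 0 0 0 40;0 0 0 0 0 0 40;0 0 0 0 0 0 40;0 0 0 0 0 0 40;0 0 0 0 0 0 40;0 0 0 0 0 0 40;0 0 0 0 0 0 40;0 0 0 0 0 0 40")

```text
time_s: 22.55
tool_pos: [0.4393, 0.2353, 0.0325]
orientation: [0.166, -3.137, 0.0]
force: [-0.4, -0.3, 3.6]
opening: 0.0535
grasp_force: 30.0
```

```bash
python3 -c "
from h import *;st()"
```

```text
t 22.55 pos [439.3 235.3  32.5] yaw 6.05 tilt [-0.     -0.0002] open 53.5 grip 30.0 F [-0.4 -0.3  3.6] q7 0.91
```

Call:
apply_moves(rows="0 0 10 0 0 0 40;0 0 25 0 0 0 40;0 0 35 0 0 0 40;6 -12 30 0 0 0 40;15 -30 0 0 0 2 40;20 -38 0 0 0 2 40;20 -38 0 0 0 2 40;20 -38 0 0 0 2 40;20 -38 0 0 0 2 40;20 -38 0 0 0 2 40")

```text
time_s: 23.55
tool_pos: [0.5605, 0.0018, 0.1328]
orientation: [0.495, -3.102, -0.0]
force: [0.2, 0.4, -2.9]
opening: 0.0538
grasp_force: 30.0
```

Call:
apply_moves(rows="20 -38 0 0 0 0 40;20 -38 0 0 0 0 40;16 -29 0 0 0 0 40;11 -20 0 0 0 0 40;4 -5 0 0 0 0 40;0 0 0 0 0 0 40;0 0 0 0 0 0 40;0 0 0 0 0 0 40")

```text
time_s: 24.35
tool_pos: [0.6307, -0.1247, 0.1325]
orientation: [0.496, -3.102, -0.001]
force: [0.7, -0.1, -3.4]
opening: 0.0536
grasp_force: 30.0
```

```bash
python3 -c "
from h import *;st()"
```

```text
t 24.35 pos [ 630.7 -124.7  132.5] yaw 18.18 tilt [-0.0005  0.0007] open 53.6 grip 30.0 F [ 0.7 -0.1 -3.4] q7 1.8
```

Call:
apply_moves(rows="0 0 -20 0 0 0 40;0 0 -30 0 0 0 40;0 0 -25 0 0 0 40;0 0 -15 0 0 0 40;0 0 -5 0 0 0 40;0 0 -3 0 0 0 40;0 0 0 0 0 0 40;0 0 0 0 0 0 40")

```text
time_s: 25.15
tool_pos: [0.6319, -0.1266, 0.0354]
orientation: [-0.493, 3.101, -0.001]
force: [0.3, 0.1, -3.2]
opening: 0.0534
grasp_force: 30.0
```

Call:
apply_moves(rows="0 0 -1 0 0 0 40;0 0 -1 0 0 0 40;0 0 0 0 0 0 40;0 0 0 0 0 0 40")

```text
time_s: 25.55
tool_pos: [0.6313, -0.1266, 0.0326]
orientation: [-0.493, 3.102, -0.0]
force: [0.0, 0.0, -2.2]
opening: 0.0537
grasp_force: 30.0
```

```bash
python3 -c "
from h import *;st()"
```

```text
t 25.55 pos [ 631.3 -126.6   32.6] yaw 18.05 tilt [ 0.0002 -0.0001] open 53.7 grip 30.0 F [ 0.   0.  -2.2] q7 1.75
```

Call:
apply_moves(rows="0 0 -1 0 0 0 40;0 0 0 0 0 0 60;0 0 0 0 0 0 93;0 0 0 0 0 0 93;0 0 0 0 0 0 93;0 0 0 0 0 0 93;0 0 10 0 0 0 93;0 0 25 0 0 0 93;0 0 35 0 0 0 93;0 0 35 0 0 0 93")

```text
time_s: 26.55
tool_pos: [0.631, -0.1265, 0.1379]
orientation: [0.493, -3.102, -0.0]
force: [1.7, -0.8, -0.1]
opening: 0.0928
grasp_force: 0.0
```

Call:
apply_moves(rows="0 -10 45 0 0 0 93;0 -40 25 0 0 0 93;0 -45 0 0 0 0 93;0 -45 0 0 0 0 93;0 -45 0 0 0 0 93;0 -45 0 0 0 0 93;0 -30 0 0 0 0 93;0 0 0 0 0 0 93;0 0 0 0 0 0 93;0 0 0 0 0 0 93")

```text
time_s: 27.55
tool_pos: [0.6317, -0.3848, 0.2068]
orientation: [-0.495, 3.102, 0.001]
force: [-0.9, -0.2, -1.2]
opening: 0.0928
grasp_force: 0.0
```

```bash
python3 - <<'E'
from h import *
st();im=imaging.camera("top");c=imaging.calibration("top")
cv2.imwrite("pics/top2.png",im[:,:,::-1]);cv2.imwrite("pics/scene2.png",imaging.camera("scene")[:,:,::-1])
E
```

```text
t 27.55 pos [ 631.7 -384.8  206.8] yaw 18.15 tilt [0.0004 0.001 ] open 92.8 grip 0.0 F [-0.9 -0.2 -1.2] q7 2.2
```

View pics/top2.png

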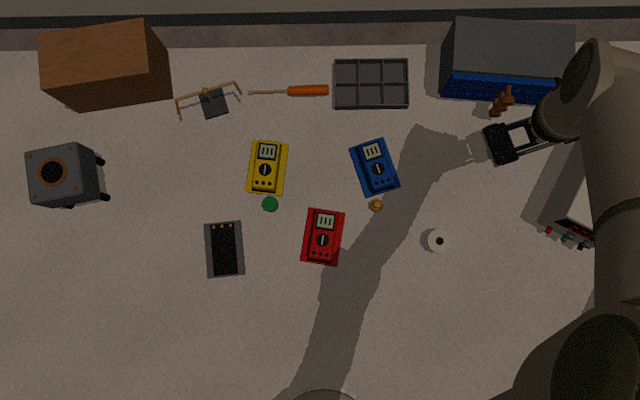

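View pics/scene2.png

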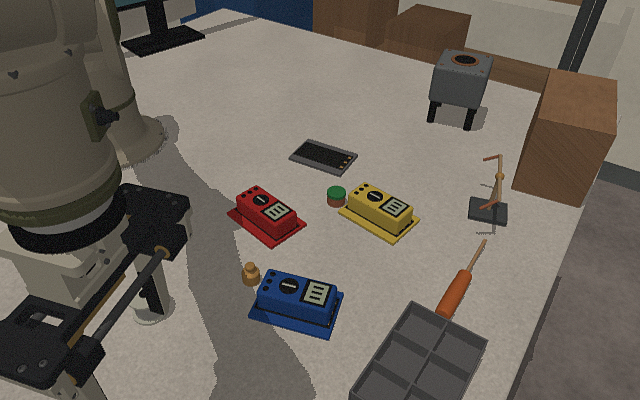

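Both views show each meter on its own plate, yellow at (267,167), blue at (375,167) and red at (322,237), with the bystanders unmoved. I'll move the arm slightly away from the neighbouring equipment and hand in.

Call:
apply_moves(rows="0 30 20 0 0 0 93;0 40 0 0 0 0 93;0 30 0 0 0 0 93;0 0 0 0 0 0 93;0 0 0 0 0 0 93;0 0 0 0 0 0 93;0 0 0 0 0 0 93")

```text
time_s: 28.35
tool_pos: [0.631, -0.2878, 0.2263]
orientation: [0.491, -3.103, 0.001]
force: [-0.7, -0.1, 0.9]
opening: 0.0928
grasp_force: 0.0
```

```bash
python3 -c "
from h import *;st()
from station import ticket;print(ticket.sign_off())"
```

```text
t 28.35 pos [ 631.  -287.8  226.3] yaw 17.98 tilt [-0.0002 -0.0005] open 92.8 grip 0.0 F [-0.7 -0.1  0.9] q7 2.07
the job is handed in; nothing more can be done
None
```

The job is handed in, with no verdict returned: the final pictures show all three meters face up on their own cradles, blue having been parked on grey on the way, and the spool, tin and weight in place, at about 28 s of the 112 s allowed.

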